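# Ready the warmed dishes, then crack the incubator lid

## Task

Get ready for the dish change: put a spare dish from the mat into each empty well of the dish warmer, so that all four wells hold a dish lying flat, and leave the dishes already in wells where they are. Then take the handle of the benchtop incubator's lid, break the lid free of its sticky gasket without letting it fly wide open, and hold it just ajar, with the front edge raised about 25 mm, so that the chamber vents gently. Finish while still holding the lid there, and do not disturb the bottle, the tip box or the jar.

Things in the scene. Friction and masses are not known exactly. Their poses are not given: they have to be found in the camera images.
- lid (a joint): angle of the incubator's lid, hinged along its far edge: 0 shut, grows as the front rises (0.10 rad lifts the front edge 25 mm, the handle 22 mm). Its gasket sticks: the pull at the handle climbs over the first 2 to 3 mm to a peak of 12 to 19 N (it varies), then falls over the next 8 mm or so to the lid's weight, 3 to 5 N. Let go, the lid falls shut. Readings of this angle are noisy: average them
- lid_handle (a point): middle of the lid's handle, a steel bow whose level round bar (13 mm thick, 120 mm long, along this point's y axis) runs parallel to the lid's front edge, 40 mm above the lid's top and, lid shut, 195 mm above the bench. 33 mm of free space lies under the bar, over 25 mm beside it. The point swings with the lid; it lies 215 mm before and 53 mm above the hinge line
- lid_front (a point): middle of the lower front edge of the lid, a white slab 250 mm wide and 22 mm thick (133 mm above the bench when shut), 245 mm before the hinge line; it swings with the lid
- incubator: benchtop incubator, a white casing 300 mm deep (x), 280 mm wide (y), 130 mm high without the lid, a tilted panel with screen and keys at its front, the lid on top; origin under its middle, its front looks along its -x; the lid's hinge line runs along its y, 136 mm behind the origin (+x) and 142 mm up; fixed
- warmer: dish warmer, a white heated base 170 x 170 x 20 mm, fixed to the bench, that carries four square dark metal inserts in two rows of two; origin under its middle, x and y along its sides
- well_1 (a point): middle of the floor of a round well, 42 mm across and 3 mm deep, in an dark metal insert 64 x 64 mm on the dish warmer (floor 27 mm, insert top 30 mm above the bench; next well 66 mm away; x and y along the insert's sides). It may be empty or hold a dish; which is where differs from one start to the next
- well_2 (a point): middle of the floor of a round well, 42 mm across and 3 mm deep, in an dark metal insert 64 x 64 mm on the dish warmer (floor 27 mm, insert top 30 mm above the bench; next well 66 mm away; x and y along the insert's sides). It may be empty or hold a dish; which is where differs from one start to the next
- well_3 (a point): middle of the floor of a round well, 42 mm across and 3 mm deep, in an dark metal insert 64 x 64 mm on the dish warmer (floor 27 mm, insert top 30 mm above the bench; next well 66 mm away; x and y along the insert's sides). It may be empty or hold a dish; which is where differs from one start to the next
- well_4 (a point): middle of the floor of a round well, 42 mm across and 3 mm deep, in an dark metal insert 64 x 64 mm on the dish warmer (floor 27 mm, insert top 30 mm above the bench; next well 66 mm away; x and y along the insert's sides). It may be empty or hold a dish; which is where differs from one start to the next
- dish_1_center (a point): centre, half-way up, of a clear lidded culture dish, 12 mm high, 38 mm across the overhanging lid (from 4.5 mm above its underside to its top), 35 mm across below; 20 g; loose. It stands either in a well of the warmer or as a spare on the mat; three spares are on the mat, so one is left over and may stay there. In a well its centre is 6 mm above the well's floor and 3 mm above the insert's top
- dish_2_center (a point): centre, half-way up, of a clear lidded culture dish, 12 mm high, 38 mm across the overhanging lid (from 4.5 mm above its underside to its top), 35 mm across below; 20 g; loose. It stands either in a well of the warmer or as a spare on the mat; three spares are on the mat, so one is left over and may stay there. In a well its centre is 6 mm above the well's floor and 3 mm above the insert's top
- dish_3_center (a point): centre, half-way up, of a clear lidded culture dish, 12 mm high, 38 mm across the overhanging lid (from 4.5 mm above its underside to its top), 35 mm across below; 20 g; loose. It stands either in a well of the warmer or as a spare on the mat; three spares are on the mat, so one is left over and may stay there. In a well its centre is 6 mm above the well's floor and 3 mm above the insert's top
- dish_4_center (a point): centre, half-way up, of a clear lidded culture dish, 12 mm high, 38 mm across the overhanging lid (from 4.5 mm above its underside to its top), 35 mm across below; 20 g; loose. It stands either in a well of the warmer or as a spare on the mat; three spares are on the mat, so one is left over and may stay there. In a well its centre is 6 mm above the well's floor and 3 mm above the insert's top
- dish_5_center (a point): centre, half-way up, of a clear lidded culture dish, 12 mm high, 38 mm across the overhanging lid (from 4.5 mm above its underside to its top), 35 mm across below; 20 g; loose. It stands either in a well of the warmer or as a spare on the mat; three spares are on the mat, so one is left over and may stay there. In a well its centre is 6 mm above the well's floor and 3 mm above the insert's top
- mat: dark silicone bench mat, 200 x 140 x 3 mm, long side along its x, on which the spare dishes stand; origin under its middle; fixed
- oil_bottle: amber bottle, 48 mm across, 100 mm high; bystander; origin under its middle
- tip_box: box of pipette tips, 85 x 120 x 73 mm, grey with a clear cover; bystander; origin under its middle
- wipe_jar: white jar, 60 mm across, 75 mm high; bystander; origin under its middle
Mind the look-alikes: they are no part of the job. Leave any orange or turquoise look-alike of the part that bears dish_5_center alone.

How it is judged:
By the outcome, as a careful person would: the job done as asked, in the order asked, and still so for the second after the job is handed in, while the arm keeps its last pose, push and grip.
It also fails if it takes over 61 s, if anything falls off the work surface, if the arm or the gripper's body presses on something with over 40 N, if the wrist force passes 120 N, or if a joint passes its speed limit or range.

## Robot

A 6-joint arm with a two-finger parallel gripper is mounted at the origin on the work surface. World frame = base frame: x ahead of the robot, y to its left, z up, the work surface at z = 0. Lengths are in m, angles in rad, forces in N, time in s.
With the tool pointing down it reaches from about 0.325 to 0.775 m from the base axis. Payload 5.5 kg.
Tool frame: the origin (TCP) lies midway between the tips of the shut fingers; the grasp point (between the pads) lies 19 mm behind it; x points along the fingers, y is the direction in which the jaws open and shut, and the axes are right-handed (so a half turn about x gives the same grasp; the last joint's range is limited). The gripper opens to 85 mm and grips with 20 to 120 N. Pads are 22 mm wide; open, the fingers measure 114 mm over their backs; the gripper's body (76 mm by 85 mm) begins 54 mm behind the grasp point. The pads swing forward as they close: fully open they stand 13 mm farther back than shut.
Start: joints at [-1.229, 0.091, 1.231, -0, 1.82, -0.057], TCP at [0.233, -0.553, 0.231] pointing down, gripper open.
Joint ranges: [-2.87, 2.87], [-0.86, 2.18], [0.17, 2.46], [-1.51, 4.65], [0.06, 2.69], [-2.65, 2.65]. Speed limits (rad/s): [2.57, 2.57, 3.01, 3.14, 3.14, 3.14].

## Interface

Orientations are given as [roll, pitch, yaw] about the fixed x, y, z axes, in that order (R = Rz(yaw) Ry(pitch) Rx(roll)).
In Python, from workcell import manip, optics, sign_off gives the robot as it stands.
- The arm moves only by the tool move_arm, never from a script. Its argument "commands" is a list of rows, each a list of 7 numbers: the shift along the tool's x, y, z in mm, then the turn, a rotation vector about the tool's x, y, z in degrees, then the finger opening in mm, from 0 to 85.4. A call has 1 to 12 rows; each row is the pose to reach, as a shift and turn from the pose commanded when the call began, along the tool's axes at that moment; what a row does not reach only later rows make up. A row lasts 1/8 s, in which the tool goes at most 62.5 mm and 10.7 degrees, less where a joint would pass 70% of its speed; a pose out of reach is approached as far as the arm can. A call with a gripper value outside its range is refused whole. The fingers move at their own pace and stop on an object; the grip force is fixed at half the most. Time passes only in rows, so rows that repeat a pose let the fingers close. It gives the time, the measured TCP pose, the force and the opening at its end, in the units of the state.
- manip.get_state(): the state, without advancing time (a new reading comes with each control period).
- optics.get_image(name): name is "side" or "top" or "wrist"; returns a dict with "pixels" (480x640x3 uint8, blue, green, red), "K" (3x3 intrinsics, pixels), "T" (4x4, takes a point from camera to world coordinates). Camera axes: x right, y up, looking along -z (the intrinsics and any distortion apply to the point x, -y, -z); pixel columns grow to the right and rows downward; lengths in m; the calibration is good to about 2 mm. A picture is of the moment at which its call begins. There is no depth.
- sign_off(): hands the job in, once; it reports no verdict.
The state is a dict: "time_s": time; "joint_pos": joint angles; "joint_velocities": joint speeds; "effort": joint torques, N m; "eef_pos": TCP position; "tcp_rot": TCP orientation; "ft_force": force on the tool from outside, world axes, zero at the start; "wrist_torque": the same for the moment, N m; "opening": finger opening in m.
Only numpy, scipy, OpenCV 4.12 (cv2) and the standard library are available. Lean on these libraries where they do the work, as an engineer would, in place of code of your own. Each camera call takes 0.05 s, during which the arm holds its last target.

## Working session

There is one attempt and no reset: what is moved stays moved. The work goes in short steps, Python scripts to look and compute and a tool call to move; the robot and the scene stay as the last step left them, time stands still between calls to the robot, and variables do not carry over. Pictures are saved under pics/ and viewed, and the job is handed in when it is done.

Besides the shell and the picture viewer there is one more tool, called as name(argument=value, ...), one argument or row to a line, values as JSON. move_arm: Moves the arm, as the interface text tells. Its arguments: {"type":"object","properties":{"commands":{"type":"array","items":{"type":"array","items":{"type":"number"}}}},"required":["commands"]}

```bash
mkdir -p pics; ls; python3 - <<'E'
from workcell import manip, optics
import cv2
s=manip.get_state()
for k,v in s.items(): print(k,v)
for n in("top","side","wrist"):
    d=optics.get_image(n); cv2.imwrite(f"pics/{n}0.png",d["pixels"]); print(n,d["K"],d["T"],[k for k in d])
E
```

```text
pics
time_s 0.0
joint_pos [-1.22871705e+00  9.18740641e-02  1.23196382e+00 -1.90432145e-05
  1.81973870e+00 -5.66846787e-02]
joint_velocities [-1.46383419e-03 -1.49845866e-03 -9.27637174e-05  2.49881120e-04
  3.89031030e-04 -4.40194163e-04]
effort [-1.63963177e-03 -4.58733237e+01 -4.18024349e+01 -3.40885399e-04
  1.17074678e-02 -8.59251656e-06]
eef_pos [ 0.2328732  -0.55265614  0.23009772]
tcp_rot [-1.61817379  1.5688123   1.92217814]
ft_force [0.78089918 0.41880304 0.58488119]
wrist_torque [0.06851344 0.06573795 0.00101893]
opening 0.08567489306284257
top [[599.63313292   0.         306.11516135]
 [  0.         599.63313292 231.12423533]
 [  0.           0.           1.        ]] [[-0.02484465  0.998391   -0.05097204  0.53354087]
 [-0.9995646  -0.02399735  0.01716809  0.08256663]
 [ 0.01591727  0.05137638  0.99855251  1.32815452]
 [ 0.          0.          0.          1.        ]] ['pixels', 'K', 'T']
side [[566.74051398   0.         323.22456273]
 [  0.         566.74051398 244.79001383]
 [  0.           0.           1.        ]] [[-0.97668604  0.13208808 -0.16922508  0.39778355]
 [-0.21423051 -0.54914414  0.8078032   1.10654931]
 [ 0.01377221  0.82522328  0.56463871  0.88237065]
 [ 0.          0.          0.          1.        ]] ['pixels', 'K', 'T']
wrist [[403.6460179    0.         320.52431411]
 [  0.         403.6460179  243.69333027]
 [  0.           0.           1.        ]] [[ 0.38836545  0.87023508  0.30308939  0.31090523]
 [-0.92150359  0.36741723  0.12584007 -0.51979814]
 [-0.00184982 -0.32816989  0.94461691  0.37239491]
 [ 0.          0.          0.          1.        ]] ['pixels', 'K', 'T']
```

View pics/top0.png

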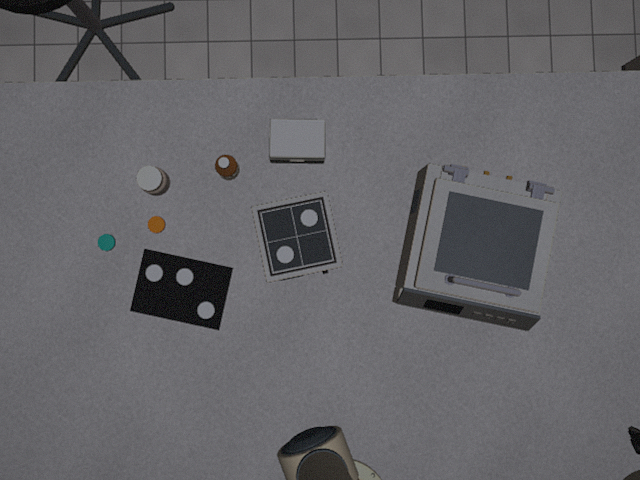

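View pics/side0.png

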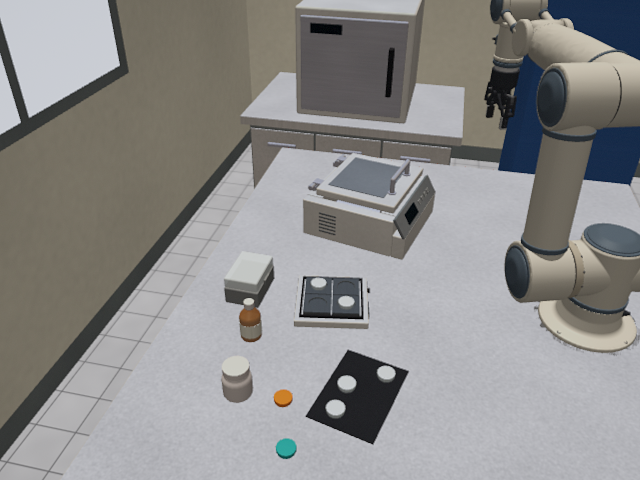

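View pics/wrist0.png

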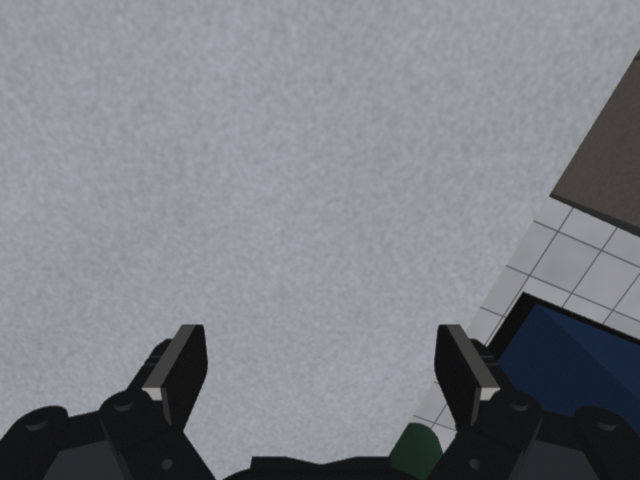

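Top view: the three spares on the mat are at (154,273), (185,277) and (206,310). Dishes already in wells are at (309,218) and (285,254), so the empty wells are near (278,222) and (318,248). The look-alikes are orange (157,225) and turquoise (107,242), and I'll leave both alone. The handle bar runs (448,279) to (520,292).

```bash
cat > h.py <<'E'
import numpy as np, cv2
from scipy.spatial.transform import Rotation as R
def ray(d,u,v):
    K=np.array(d["K"]);T=np.array(d["T"])
    r=np.array([(u-K[0,2])/K[0,0],-(v-K[1,2])/K[1,1],-1.0])
    return T[:3,3],T[:3,:3]@r
def p2w(d,u,v,z):
    o,r=ray(d,u,v); return o+r*(z-o[2])/r[2]
def w2p(d,p):
    K=np.array(d["K"]);T=np.array(d["T"]); c=T[:3,:3].T@(np.array(p)-T[:3,3])
    return K[0,2]+K[0,0]*c[0]/-c[2],K[1,2]+K[1,1]*(-c[1])/-c[2]
E
python3 - <<'E'
from h import *
from workcell import optics
d=optics.get_image("top");im=d["pixels"]
np.save("top.npy",im)
g=cv2.cvtColor(im,cv2.COLOR_BGR2GRAY)
print(im[273,154],im[218,309],im[254,285],im[290,170],im[240,220])
for (u,v,z) in [(154,273,.015),(185,277,.015),(206,310,.015),(309,218,.039),(285,254,.039)]:
    s=g[v-14:v+15,u-14:u+15]; 
    _,m=cv2.threshold(s,0,255,cv2.THRESH_OTSU)
    n,l,st,c=cv2.connectedComponentsWithStats(m); k=l[14,14]
    uu,vv=c[k]+[u-14,v-14]; print((uu,vv),st[k],p2w(d,uu,vv,z))
for q,z in [((144,249),.003),((233,267),.003),((219,330),.003),((131,312),.003),((258,210),.03),((324,199),.03),((335,265),.03),((269,277),.03),((448,279),.195),((520,292),.195)]:
    print(q,p2w(d,*q,z))
c=cv2.resize(im[190:290,245:345],None,fx=6,fy=6,interpolation=cv2.INTER_CUBIC);cv2.imwrite("pics/w1.png",cv2.convertScaleAbs(c,alpha=1.7))
c=cv2.resize(im[155:335,390:560],None,fx=3.3,fy=3.3,interpolation=cv2.INTER_CUBIC);cv2.imwrite("pics/i1.png",cv2.convertScaleAbs(c,alpha=1.7))
c=cv2.resize(im[210:335,95:240],None,fx=4.5,fy=4.5,interpolation=cv2.INTER_CUBIC);cv2.imwrite("pics/m1.png",cv2.convertScaleAbs(c,alpha=1.7))
E
```

```text
[130 125 123] [131 124 121] [134 128 126] [10 11  7] [122 120 116]
(np.float64(153.80578512396693), np.float64(272.5495867768595)) [  5   5  18  18 242] [0.51828299 0.3936891  0.015     ]
(np.float64(184.18333333333334), np.float64(276.27916666666664)) [  5   5  18  18 240] [0.50852362 0.32791299 0.015     ]
(np.float64(205.5514403292181), np.float64(309.843621399177)) [  5   5  18  18 243] [0.43462199 0.28269642 0.015     ]
(np.float64(308.8101265822785), np.float64(217.43459915611814)) [  5   5  18  18 237] [0.62874811 0.05385935 0.039     ]
(np.float64(284.90717299578057), np.float64(254.0632911392405)) [  6   6  17  17 237] [0.55112804 0.1071665  0.039     ]
(144, 249) [0.57038517 0.41740431 0.003     ]
(233, 267) [0.5259723  0.22272878 0.003     ]
(219, 330) [0.38906059 0.25587741 0.003     ]
(131, 312) [0.43327399 0.44723695 0.003     ]
(258, 210) [0.64818399 0.16346239 0.03      ]
(324, 199) [0.66881517 0.0196143  0.03      ]
(335, 265) [ 5.24942613e-01 -4.09162443e-04  3.00000000e-02]
(269, 277) [0.50265655 0.1427705  0.03      ]
(448, 279) [ 0.49426741 -0.20304353  0.195     ]
(520, 292) [ 0.46627507 -0.3389437   0.195     ]
```

View pics/w1.png

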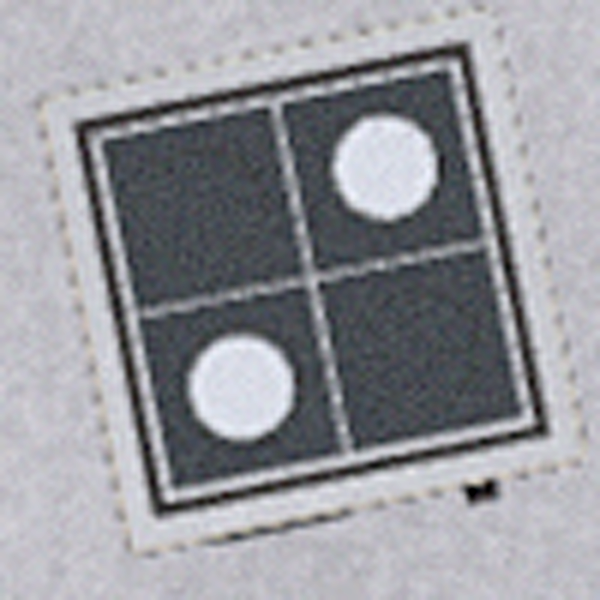

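View pics/i1.png

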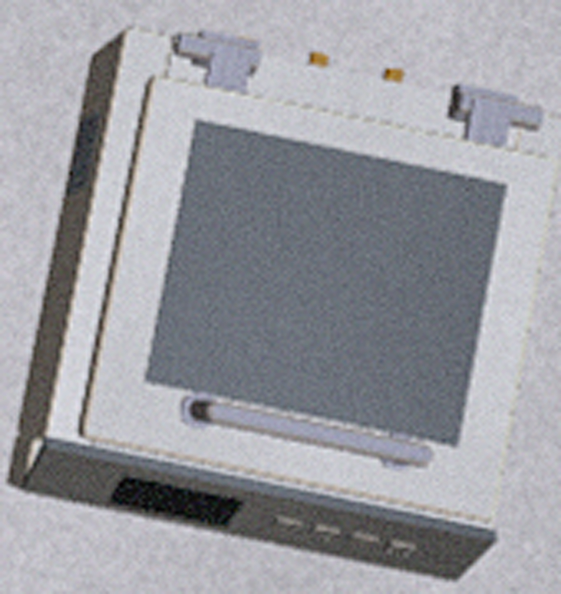

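View pics/m1.png

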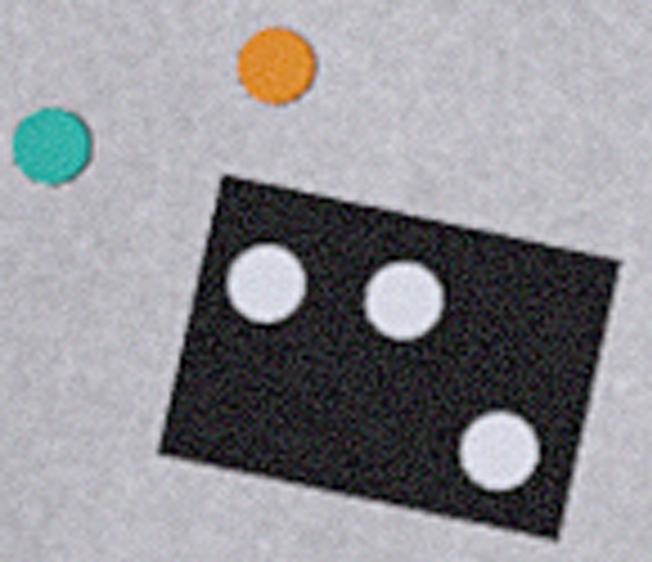

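```bash
cat >> h.py <<'E'
def pose(s):
    return np.array(s["eef_pos"]),R.from_euler("xyz",s["tcp_rot"]).as_matrix()
def mk(yjaw_deg,flip=False):
    # tool down, tool y at world azimuth
    a=np.radians(yjaw_deg); x=np.array([0,0,-1.]);y=np.array([np.cos(a),np.sin(a),0]);z=np.cross(x,y)
    return np.stack([x,y,z],1)
def delta(s,p,Rt):
    p0,R0=pose(s); sh=R0.T@(np.array(p)-p0)*1000; rv=np.degrees(R.from_matrix(R0.T@Rt).as_rotvec())
    return np.round(sh,1),np.round(rv,2)
def az(Rm): return np.degrees(np.arctan2(Rm[1,1],Rm[0,1]))
E
python3 - <<'E'
from h import *
from workcell import manip,optics
s=manip.get_state();p,Rm=pose(s);print(Rm.round(3),"jaw az",az(Rm))
d=optics.get_image("top")
cs=[(103,142),(452,68),(522,415),(170,487)]
P=[p2w(d,245+(a+.5)/6-.5,190+(b+.5)/6-.5,.03) for a,b in cs]
P=np.array(P);c=P.mean(0);print(P,c,[np.linalg.norm(P[i]-P[i-1]) for i in range(4)])
e=P[0]-P[1]+P[3]-P[2];th=np.arctan2(e[1],e[0]);print("angle of row dir",np.degrees(th))
# empties: UL, LR
for i in (0,1,2,3):
    print(i, c+(P[i]-c)*(66/130))
A=np.array([.62875,.05386]);B=np.array([.55113,.10717]);m=(A+B)/2;h=(A-B)/2
print("via dishes",m,m+[-h[1],h[0]],m-[-h[1],h[0]], "diag az",np.degrees(np.arctan2(h[1],h[0]))+90)
b=np.array([.49427-.46628,-.20304+.33894]);print("handle az",np.degrees(np.arctan2(b[1],b[0])))
E
```

```text
[[-0.     0.388 -0.922]
 [ 0.001 -0.922 -0.388]
 [-1.    -0.001 -0.   ]] jaw az -67.15192927900459
[[0.64092405 0.1554875  0.03      ]
 [0.66483767 0.02860684 0.03      ]
 [0.53862817 0.00662109 0.03      ]
 [0.51589762 0.13403346 0.03      ]] [0.59007188 0.08118722 0.03      ] [np.float64(0.12685379064666777), np.float64(0.12911453791017416), np.float64(0.12811014689276953), np.float64(0.12942406911741053)]
angle of row dir 100.39403992967718
0 [0.61588914 0.1189089  0.03      ]
1 [0.62802989 0.05449257 0.03      ]
2 [0.56395431 0.04333057 0.03      ]
3 [0.55241418 0.10801685 0.03      ]
via dishes [0.58994  0.080515] [0.616595 0.119325] [0.563285 0.041705] diag az 55.51842748995174
handle az 78.36208356524243
```

```bash
python3 - <<'E'
from h import *
from workcell import manip
s=manip.get_state()
print(delta(s,[.4346,.2827,.20],mk(55.5)))
E
```

```text
(array([  31.4, -691.6, -510.3]), array([-1.2265e+02, -6.0000e-02,  3.0000e-02]))
```

move_arm(
  commands=[
    [0,-346,-255,-61,0,0,60],
    [0,-346,-255,-61,0,0,60],
    [0,-346,-255,-61,0,0,60],
    [0,-346,-255,-61,0,0,60],
    [0,-346,-255,-61,0,0,60],
    [0,-346,-255,-61,0,0,60],
    [0,-691,-510,-122.6,0,0,60],
    [0,-691,-510,-122.6,0,0,60],
    [0,-691,-510,-122.6,0,0,60],
    [30,-691,-510,-122.6,0,0,60],
    [60,-691,-510,-122.6,0,0,60],
    [80,-691,-510,-122.6,0,0,60],
  ],
)

```text
time_s: 1.75
eef_pos: [0.4081, 0.1733, 0.191]
tcp_rot: [0.822, 1.568, 0.225]
ft_force: [0.4, -1.5, -0.6]
opening: 0.0601
```

```bash
python3 - <<'E'
from h import *
from workcell import manip
s=manip.get_state()
print(s["joint_pos"],s["time_s"],s["eef_pos"])
print(delta(s,[.4346,.2827,.13],mk(55.5)))
E
```

```text
[ 3.25037960e-01 -3.42418952e-01  1.69986581e+00 -2.55262776e-04
  1.78166632e+00 -6.48605393e-01] 1.75 [0.40811331 0.17331903 0.19102062]
(array([ 61.1, 105.2, -39.7]), array([ 0.28,  0.1 , -0.1 ]))
```

move_arm(
  commands=[
    [30,50,-19,0,0,0,60],
    [61,105,-40,0,0,0,60],
    [61,105,-40,0,0,0,60],
    [61,105,-40,0,0,0,60],
  ],
)

```text
time_s: 2.25
eef_pos: [0.4342, 0.2799, 0.1296]
tcp_rot: [-1.529, 1.57, -2.131]
ft_force: [-0.1, 0.2, -0.2]
opening: 0.06
```

```bash
python3 - <<'E'
from h import *
from workcell import manip,optics
s=manip.get_state()
print(s["time_s"],s["eef_pos"],s["joint_velocities"])
d=optics.get_image("wrist");cv2.imwrite("pics/wr1.png",d["pixels"]); print(d["T"])
print(delta(s,[.4346,.2827,.13],mk(55.5)), w2p(d,[.4346,.2827,.015]))
E
```

```text
2.25 [0.43423911 0.27994571 0.12959427] [-0.02496407 -0.03945045 -0.00915711 -0.0036117   0.00288179 -0.00196438]
[[ 5.66496473e-01 -7.78274830e-01 -2.70869037e-01  3.64013200e-01]
 [ 8.24063998e-01  5.34810454e-01  1.86805529e-01  3.28320979e-01]
 [-5.22448769e-04 -3.29038095e-01  9.44316504e-01  2.71724983e-01]
 [ 0.00000000e+00  0.00000000e+00  0.00000000e+00  1.00000000e+00]]
(array([-0.4,  2.5, -1.3]), array([-0.01,  0.  ,  0.06])) (np.float64(324.30068044648687), np.float64(236.0144436339074))
```

View pics/wr1.png

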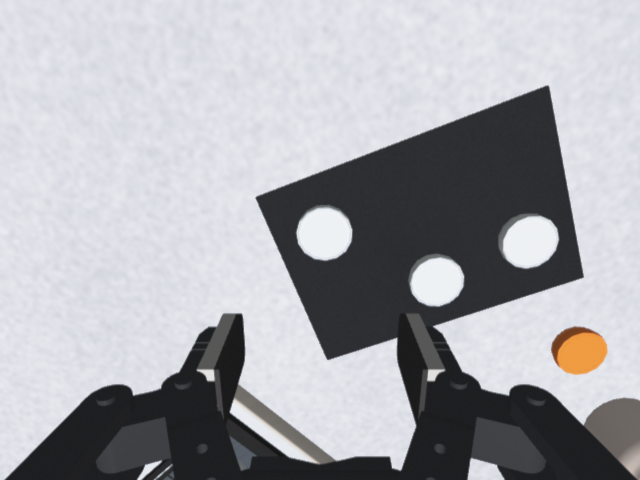

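```bash
cat >> h.py <<'E'
def blob(d,u,v,z,r=45,thr=None):
    g=cv2.cvtColor(d["pixels"],cv2.COLOR_BGR2GRAY); u=int(u);v=int(v)
    y0=max(v-r,0);x0=max(u-r,0);s=g[y0:v+r,x0:u+r]
    t,m=cv2.threshold(s,thr or 0,255,cv2.THRESH_BINARY if thr else cv2.THRESH_OTSU)
    n,l,st,c=cv2.connectedComponentsWithStats(m);k=l[v-y0,u-x0]
    uv=c[k]+[x0,y0];return uv,st[k],p2w(d,*uv,z)
E
python3 - <<'E'
from h import *
from workcell import manip,optics
s=manip.get_state();p,Rm=pose(s)
d=optics.get_image("wrist")
for q in[(324,233),(436,281),(529,241)]:
    print(blob(d,*q,.015))
T=d["T"]
for dep in(.15,.156,.162):
    o,r=ray(d,320,315);w=o+r*dep; print(dep,Rm.T@(w-p)*1000)
    o,r=ray(d,320,385);w=o+r*dep; print("  heel",Rm.T@(w-p)*1000)
print("cam in tool",Rm.T@(T[:3,3]-p)*1000, "tcp px",w2p(d,p))
E
```

```text
(array([323.8117698 , 231.83427088]), array([  17,   18,   56,   53, 2311], dtype=int32), array([0.43289345, 0.28363932, 0.015     ]))
(array([436.16984826, 279.66275086]), array([  19,   19,   53,   50, 2043], dtype=int32), array([0.50631208, 0.32843349, 0.015     ]))
(array([529.18193833, 239.78810573]), array([  18,   18,   56,   53, 2270], dtype=int32), array([0.51615289, 0.39447621, 0.015     ]))
0.15 [ -9.20319165  -0.1915785  -10.88407166]
  heel [-17.76210172  -0.195558    13.68044662]
0.156 [-3.88600987 -0.19671259 -7.90899482]
  heel [-12.78727633  -0.20085127  17.63810419]
0.162 [ 1.43117192 -0.20184669 -4.93391798]
  heel [-7.81245095 -0.20614454 21.59576176]
cam in tool [-1.42132736e+02 -6.32262163e-02 -8.52609926e+01] tcp px (np.float64(320.5045995949117), np.float64(327.6413349487614))
```

```bash
python3 - <<'E'
from h import *
from workcell import manip
s=manip.get_state();print(s["eef_pos"])
print(delta(s,[.4337,.2832,.005],mk(55.5)))
E
```

```text
[0.43491649 0.27937084 0.13115743]
(array([126.2,   2.2,  -3.3]), array([-0.11,  0.08, -0.1 ]))
```

move_arm(
  commands=[
    [40,2,-3,0,0,0,60],
    [80,2,-3,0,0,0,60],
    [110,2,-3,0,0,0,60],
    [110,2,-3,0,0,0,60],
  ],
)

```text
time_s: 2.85
eef_pos: [0.4322, 0.2817, 0.0185]
tcp_rot: [-1.98, 1.568, -2.585]
ft_force: [0.6, -0.3, 0.6]
opening: 0.0598
```

```bash
python3 - <<'E'
from h import *
from workcell import manip,optics
d=optics.get_image("wrist");cv2.imwrite("pics/wr2.png",d["pixels"])
P=[manip.get_state()["eef_pos"] for i in range(5)];print(np.round(P,4))
print(w2p(d,[.4337,.2832,.015]))
s=manip.get_state();print(delta(s,[.4337,.2832,.005],mk(55.5)))
E
```

```text
[[0.4333 0.2825 0.0206]
 [0.4333 0.2825 0.0206]
 [0.4333 0.2825 0.0206]
 [0.4333 0.2825 0.0206]
 [0.4333 0.2825 0.0206]]
(np.float64(325.6010634634874), np.float64(323.9627282593656))
(array([15.6,  0.8, -0.1]), array([-0.14,  0.02, -0.02]))
```

View pics/wr2.png

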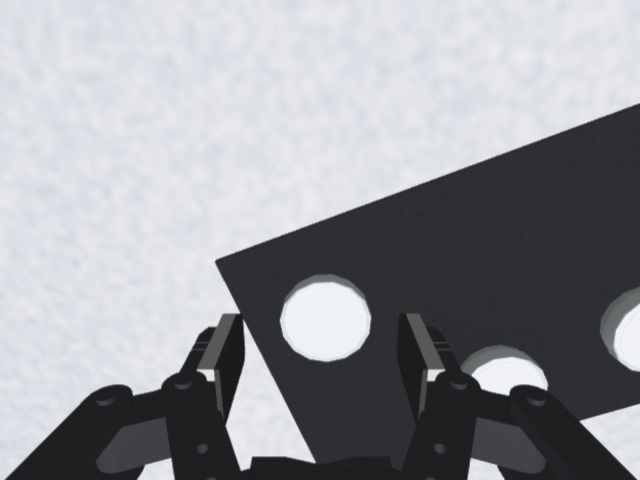

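move_arm(
  commands=[
    [15.5,2,-1,0,0,0,60],
    [15.5,2,-1,0,0,0,60],
    [15.5,2,-1,0,0,0,30],
    [15.5,2,-1,0,0,0,30],
    [15.5,2,-1,0,0,0,30],
    [15.5,2,-1,0,0,0,30],
  ],
)

```text
time_s: 3.65
eef_pos: [0.434, 0.2861, 0.0053]
tcp_rot: [1.126, 1.569, 0.523]
ft_force: [0.4, -0.1, 4.8]
opening: 0.035
```

```bash
python3 - <<'E'
from h import *
from workcell import manip,optics
d=optics.get_image("wrist");cv2.imwrite("pics/wr3.png",d["pixels"])
s=manip.get_state();print(s["eef_pos"],s["opening"],s["ft_force"])
E
```

```text
[0.43397826 0.28606717 0.00525669] 0.03484175068159157 [-0.40702059  0.41985346  5.6630012 ]
```

View pics/wr3.png

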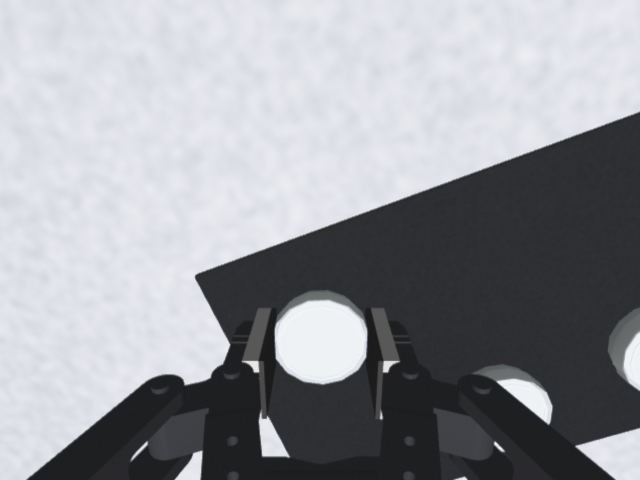

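move_arm(
  commands=[
    [-10,0,0,0,0,0,30],
    [-40,0,0,0,0,0,30],
    [-95,0,0,0,0,0,30],
    [-95,0,0,0,0,0,30],
  ],
)

```text
time_s: 4.2
eef_pos: [0.4357, 0.2871, 0.1051]
tcp_rot: [1.122, 1.561, 0.519]
ft_force: [-0.5, -0.6, -0.7]
opening: 0.035
```

```bash
python3 - <<'E'
from h import *
from workcell import manip,optics
d=optics.get_image("wrist");s=manip.get_state();cv2.imwrite("pics/wr4.png",d["pixels"][240:,160:480].repeat(2,0).repeat(2,1))
d2=optics.get_image("side");u,v=map(int,w2p(d2,s["eef_pos"]));print(u,v)
c=d2["pixels"][v-60:v+40,u-60:u+60];cv2.imwrite("pics/s4.png",cv2.resize(c,None,fx=6,fy=6,interpolation=cv2.INTER_CUBIC))
print(s["eef_pos"],s["opening"],s["ft_force"],s["wrist_torque"])
E
```

```text
389 341
[0.43460629 0.28639247 0.1021293 ] 0.03504869049788245 [-0.85462561 -0.48706232 -0.87484611] [-0.03581639  0.00812002 -0.01012175]
```

View pics/wr4.png

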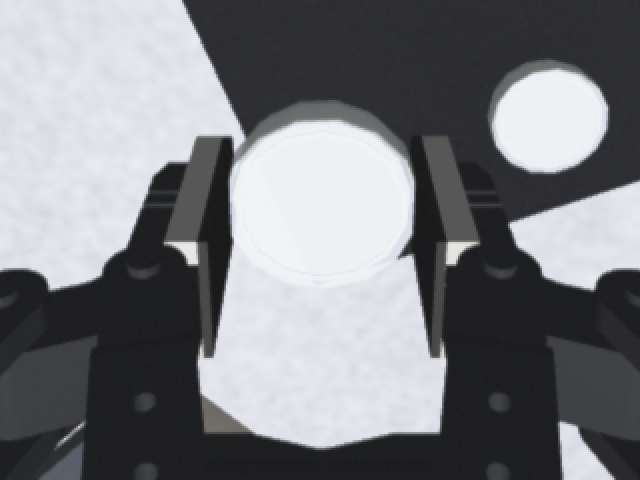

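View pics/s4.png

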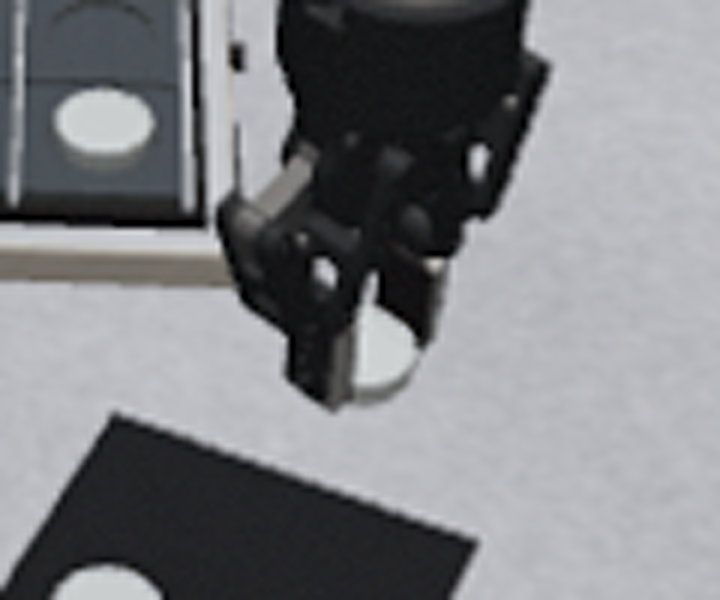

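```bash
python3 - <<'E'
from h import *
from workcell import manip,optics
s=manip.get_state();p,Rm=pose(s)
d=optics.get_image("wrist")
for row in (308,309,314):
    o,r=ray(d,320,row);o=Rm.T@(o-p)*1000;r=Rm.T@r
    t=(-11-o[2])/r[2];print(row,o+t*r,t)
g=cv2.cvtColor(d["pixels"],cv2.COLOR_BGR2GRAY);print(blob(d,320,335,.1)[0:2])
print(g[280:400:3,320])
E
```

```text
308 [ -3.91791892  -0.18029647 -11.        ] 154.97258101730148
309 [ -4.71485747  -0.17972173 -11.        ] 154.2200007377931
314 [ -8.58619937  -0.17692979 -11.        ] 150.5641410177303
(array([318.79401575, 341.72629921]), array([   0,   10,   90,   80, 6350], dtype=int32))
[ 47  47  46  50 103 109 112 226 240 243 240 240 240 240 240 240 240 241
 240 240 240 240 240 240 240 240 240 240 241 240 240 240 240 241 222  76
 211 232 233 231]
```

```bash
python3 - <<'E'
from h import *
from workcell import manip,optics
s=manip.get_state();p,Rm=pose(s);print(s["eef_pos"])
d=optics.get_image("wrist")
g=cv2.cvtColor(d["pixels"],cv2.COLOR_BGR2GRAY);print(g[288:306,320],g[375:390,320])
for x in (-8,-9.75,-11):
  L=[]
  for row in (300.5,380):
    o,r=ray(d,320,row);o=Rm.T@(o-p)*1000;r=Rm.T@r
    t=(x-o[0])/r[0];L.append((o+t*r)[2])
  print(x,L,np.mean(L),L[1]-L[0])
T=optics.get_image("top")
print([w2p(T,q) for q in [(.6162,.119,.03),(.5636,.0425,.03)]])
print(delta(s,[.5636,.0425,.10],mk(55.5)))
E
```

```text
[0.43298202 0.28546226 0.09844971]
[ 46  52  75  90 103 106 107 109 109 110 111 129 187 226 239 240 240 236] [240 240 234 237 241 237 227 222 189 117  95 140 155 210 222]
-8 [np.float64(-16.251857568793696), np.float64(19.06351166447375)] 1.4058270478400274 35.31536923326745
-9.75 [np.float64(-17.15205134309143), np.float64(17.702668444261775)] 0.2753085505851729 34.854719787353204
-11 [np.float64(-17.795046896161224), np.float64(16.730637572681772)] -0.5322046617397262 34.525684468843
[(np.float64(278.83625966376445), np.float64(224.2243373631957)), (np.float64(314.7226132141546), np.float64(247.6204228471719))]
(array([  -1.5, -126. ,  245.4]), array([-0.05, -0.03,  0.06]))
```

```bash
cat >> h.py <<'E'
def avg(n=8,cam="wrist"):
    from workcell import manip,optics
    P=[];Q=[]
    for i in range(n):
        optics.get_image(cam);s=manip.get_state();P.append(s["eef_pos"]);Q.append(pose(s)[1])
    s=dict(s);P=np.array(P);s["eef_pos"]=P.mean(0);s["std"]=P.std(0)
    s["tcp_rot"]=R.from_matrix(np.array(Q)).mean().as_euler("xyz"); return s
E
python3 - <<'E'
from h import *
s=avg(10);print(s["eef_pos"],s["std"],s["time_s"])
print(delta(s,[.5636,.0425,.10],mk(55.5)))
E
```

```text
[0.4330318  0.28549091 0.09834035] [0.00027347 0.00015219 0.00058486] 4.95
(array([  -1.7, -126.1,  245.3]), array([-0.05, -0.04,  0.07]))
```

```bash
python3 - <<'E'
from h import *
s=avg(1)
print(s["eef_pos"],delta(s,[.5620,.0453,.13],mk(55.5)))
E
```

```text
[0.43335427 0.28570065 0.09913497] (array([ -30.9, -125. ,  242.3]), array([-0.05, -0.  , -0.  ]))
```

move_arm(
  commands=[
    [-31,-25,48,0,0,0,30],
    [-31,-50,97,0,0,0,30],
    [-31,-75,145,0,0,0,30],
    [-31,-100,194,0,0,0,30],
    [-31,-125,242.5,0,0,0,30],
    [-31,-125,242.5,0,0,0,30],
    [-31,-125,242.5,0,0,0,30],
    [-31,-125,242.5,0,0,0,30],
  ],
)

```text
time_s: 6.0
eef_pos: [0.5618, 0.0464, 0.1303]
tcp_rot: [1.942, 1.57, 1.34]
ft_force: [0.5, -0.4, 0.2]
opening: 0.0349
```

```bash
python3 - <<'E'
from h import *
from workcell import optics
s=avg(4);print(s["eef_pos"],s["std"],s["opening"],s["time_s"])
d=optics.get_image("wrist");cv2.imwrite("pics/wr5.png",d["pixels"])
print(w2p(d,[.5620,.0453,.03]),w2p(d,[.5636,.0425,.03]))
E
```

```text
[0.56190286 0.04633444 0.13032555] [4.97499442e-05 1.35093297e-04 2.22765857e-05] 0.03483796585251752 6.2
(np.float64(319.333284590437), np.float64(245.56312386336995)) (np.float64(317.1433250387663), np.float64(249.84402819683208))
```

View pics/wr5.png

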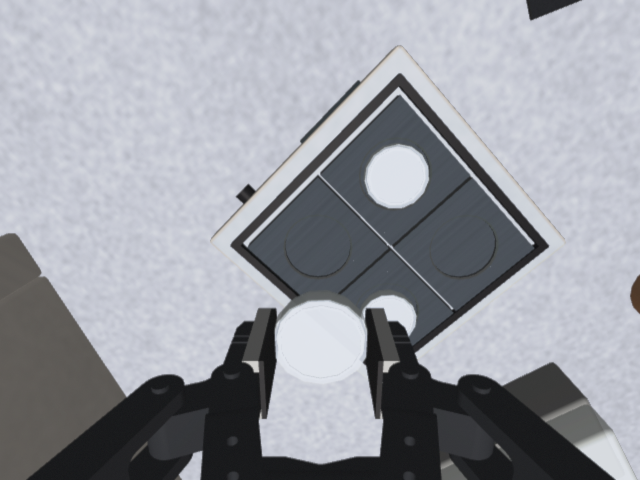

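```bash
python3 - <<'E'
from h import *
from workcell import optics
d=optics.get_image("wrist");im=d["pixels"]
c=im[190:300,270:510];cv2.imwrite("pics/wr5c.png",cv2.resize(cv2.convertScaleAbs(c,alpha=2.2),None,fx=3.3,fy=3.3,interpolation=cv2.INTER_CUBIC))
for q in [(397,176)]: print(blob(d,*q,.039))
# overlay of predicted rims
for ctr in [(.5620,.0453),(.5636,.0425),(.6146,.1218)]:
    a=np.linspace(0,6.28,9)[:-1]
    P=np.array([w2p(d,(ctr[0]+.021*np.cos(t),ctr[1]+.021*np.sin(t),.03)) for t in a]);print(ctr,P[:,0].min(),P[:,0].max(),P[:,1].min(),P[:,1].max())
E
```

```text
(array([396.69664682, 175.77311188]), array([  13,   13,   64,   64, 3191], dtype=int32), array([0.5494862 , 0.10812186, 0.039     ]))
(0.562, 0.0453) 286.9492641903177 351.77586843885786 213.98649944033997 275.13531482973013
(0.5636, 0.0425) 284.86938114526936 349.4778461600548 218.50481999831118 279.20139117339403
(0.6146, 0.1218) 433.3997059832375 496.7510520027115 214.05112032735818 275.17821091026156
```

View pics/wr5c.png

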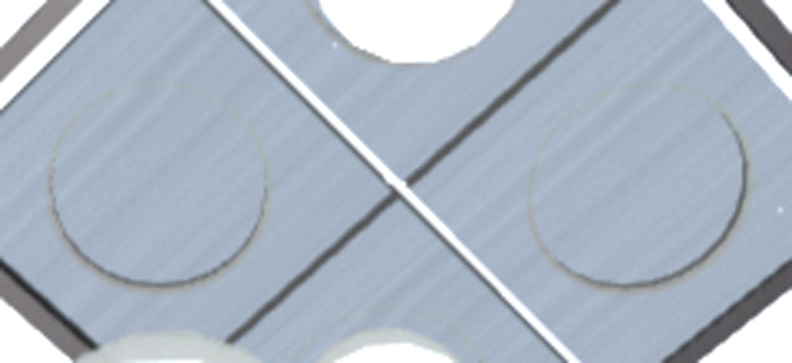

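```bash
python3 - <<'E'
from h import *
from workcell import optics
d=optics.get_image("wrist");s=avg(2);p,Rm=pose(s)
for q in[(317.9,245.7),(463.3,246.0)]:
    w=p2w(d,*q,.03);print(w)
    dd=[w[0],w[1],.0]; print(delta(s,[w[0],w[1],.05],mk(55.5)))
E
```

```text
[0.56162741 0.04416019 0.03      ]
(array([80.2, -1.4,  0.3]), array([-0.03,  0.  , -0.  ]))
[0.61429222 0.12041854 0.03      ]
(array([80.2, 91.3,  0.5]), array([-0.03,  0.  , -0.  ]))
```

move_arm(
  commands=[
    [40,-1.2,0,0,0,0,30],
    [75,-1.2,0,0,0,0,30],
    [90,-1.2,0,0,0,0,30],
    [93,-1.2,0,0,0,0,30],
    [95,-1.2,0,0,0,0,30],
    [97,-1.2,0,0,0,0,30],
    [99,-1.2,0,0,0,0,30],
    [100.5,-1.2,0,0,0,0,30],
    [100.5,-1.2,0,0,0,0,30],
  ],
)

```text
time_s: 7.58
eef_pos: [0.5615, 0.0442, 0.0296]
tcp_rot: [-2.669, 1.571, 3.011]
ft_force: [-0.3, 1.0, -0.2]
opening: 0.0346
```

```bash
python3 - <<'E'
from h import *
from workcell import optics
s=avg(3);print(s["eef_pos"],s["std"],s["opening"],s["time_s"],s["ft_force"],s["wrist_torque"])
d=optics.get_image("wrist");cv2.imwrite("pics/wr6.png",cv2.resize(d["pixels"][240:440,160:480],None,fx=2.4,fy=2.4))
E
```

```text
[0.56152852 0.04421562 0.02966284] [2.47334871e-05 1.47141311e-05 2.85918334e-05] 0.034747676207636254 7.725 [-0.18590176 -0.04046403 -0.45725697] [-0.01187072 -0.0618257  -0.00416855]
```

View pics/wr6.png

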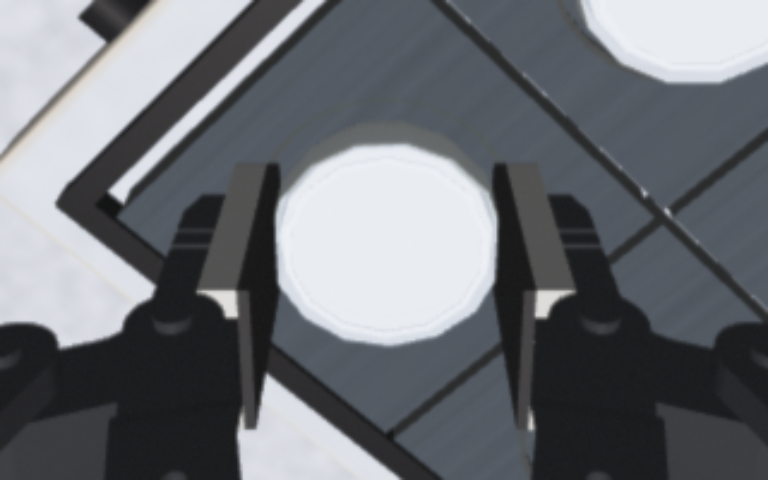

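move_arm(
  commands=[
    [1.5,0,0,0,0,0,30],
    [1.5,0,0,0,0,0,42],
    [1.5,0,0,0,0,0,56],
    [1,0,0,0,0,0,56],
    [-20,0,0,0,0,0,56],
    [-70,0,0,0,0,0,56],
    [-100,0,0,0,0,0,56],
    [-100,0,0,0,0,0,56],
  ],
)

```text
time_s: 8.78
eef_pos: [0.5632, 0.0442, 0.1332]
tcp_rot: [0.623, 1.565, 0.02]
ft_force: [-0.2, -0.4, 0.2]
opening: 0.0561
```

```bash
python3 - <<'E'
from h import *
from workcell import optics
s=avg(3);print(s["eef_pos"],s["std"],s["opening"],s["time_s"],s["ft_force"])
d=optics.get_image("wrist");cv2.imwrite("pics/wr7.png",cv2.resize(d["pixels"][130:350,230:510],None,fx=2.8,fy=2.8))
print(delta(s,[.5065,.3285,.13],mk(55.5)))
E
```

```text
[0.56148381 0.04420429 0.12927925] [5.25133560e-04 2.60874133e-05 1.11703885e-03] 0.055980063736126774 8.925 [ 0.28853108 -0.80102629 -0.25279324]
(array([  -0.7,  203. , -206.5]), array([-0.05, -0.  ,  0.  ]))
```

View pics/wr7.png

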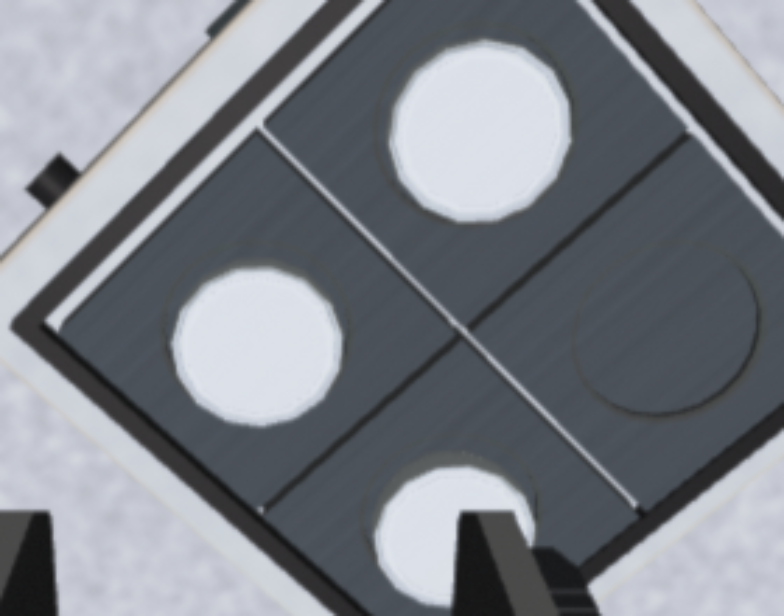

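move_arm(
  commands=[
    [0,41,-41,0,0,0,60],
    [0,82,-83,0,0,0,60],
    [0,123,-125,0,0,0,60],
    [0,163,-166,0,0,0,60],
    [0,203,-206.5,0,0,0,60],
    [40,203,-206.5,0,0,0,60],
    [85,203,-206.5,0,0,0,60],
    [95,203,-206.5,0,0,0,60],
    [95,203,-206.5,0,0,0,60],
    [95,203,-206.5,0,0,0,60],
  ],
)

```text
time_s: 10.22
eef_pos: [0.5078, 0.3289, 0.037]
tcp_rot: [1.129, 1.567, 0.525]
ft_force: [0.6, -0.5, 0.6]
opening: 0.0598
```

```bash
python3 - <<'E'
from h import *
from workcell import optics
s=avg(4);print(s["eef_pos"],s["std"],s["opening"],s["time_s"],s["ft_force"])
d=optics.get_image("wrist");cv2.imwrite("pics/wr8.png",d["pixels"])
b=blob(d,320,305,.015,r=55,thr=150);print(b)
print(delta(s,[b[2][0],b[2][1],.005],mk(55.5)))
E
```

```text
[0.50766688 0.32891617 0.03682646] [1.71283145e-04 8.16817198e-05 3.03567594e-04] 0.059938442330778594 10.425 [ 0.64785344 -0.13680642 -0.04885171]
(array([318.92408821, 300.90161154]), array([  13,   14,   82,   74, 4716], dtype=int32), array([0.50624186, 0.32882279, 0.015     ]))
(array([31.8, -1. , -1.2]), array([-0.07,  0.08, -0.18]))
```

View pics/wr8.png

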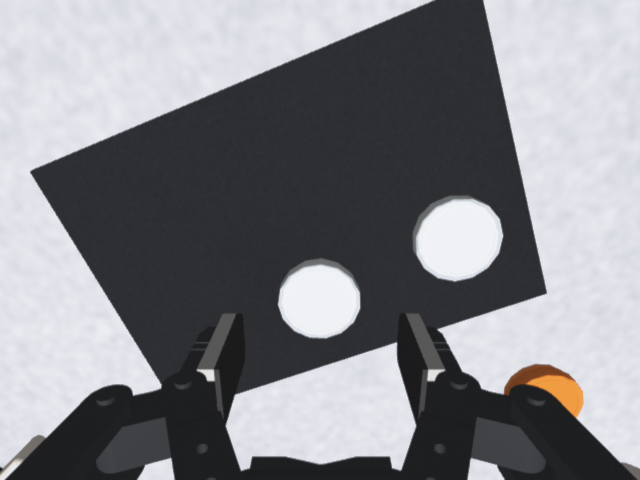

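move_arm(
  commands=[
    [20,-0.8,-1.2,0,0,0,60],
    [32,-0.8,-1.2,0,0,0,60],
    [32,-0.8,-1.2,0,0,0,60],
    [32,-0.8,-1.2,0,0,0,30],
    [32,-0.8,-1.2,0,0,0,30],
    [32,-0.8,-1.2,0,0,0,30],
    [32,-0.8,-1.2,0,0,0,30],
    [15,-0.8,-1.2,0,0,0,30],
    [-40,-0.8,-1.2,0,0,0,30],
    [-93,-0.8,-1.2,0,0,0,30],
  ],
)

```text
time_s: 11.72
eef_pos: [0.5048, 0.3283, 0.1298]
tcp_rot: [-2.111, 1.57, -2.714]
ft_force: [0.7, 0.2, 0.2]
opening: 0.0349
```

```bash
python3 - <<'E'
from h import *
from workcell import optics
s=avg(5);print(s["eef_pos"],s["std"],s["opening"],s["time_s"],s["ft_force"])
d=optics.get_image("wrist");cv2.imwrite("pics/wr9.png",cv2.resize(d["pixels"][240:440,160:480],None,fx=2.4,fy=2.4))
g=cv2.cvtColor(d["pixels"],cv2.COLOR_BGR2GRAY);print(g[288:306,320],g[375:390,320])
print(delta(s,[.6143,.1204,.13],mk(55.5)))
E
```

```text
[0.50672996 0.32947227 0.13394288] [0.00106078 0.00061493 0.00424615] 0.03523570109732589 11.975 [ 0.09331674 -0.35678668 -1.19717909]
[ 47  47  46  56 101 125 124 116 114 114 115 116 118 118 137 191 229 240] [242 242 242 242 242 241 232 240 242 241 240 239 231 223 220]
(array([   3.9, -111.2,  207.2]), array([-0.05,  0.21, -0.43]))
```

View pics/wr9.png

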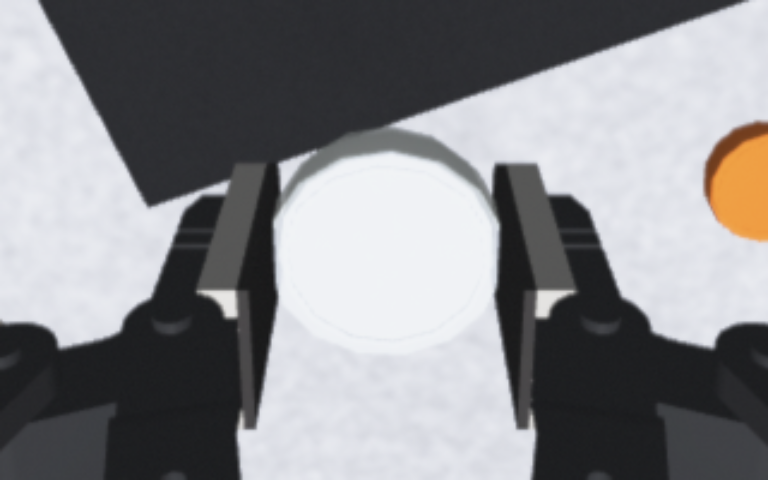

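move_arm(
  commands=[
    [0,-28,52,0,0,0,30],
    [0,-56,104,0,0,0,30],
    [0,-84,155,0,0,0,30],
    [0,-111,207,0,0,0,30],
    [0,-111,207,0,0,0,30],
    [0,-111,207,0,0,0,30],
    [0,-111,207,0,0,0,30],
  ],
)

```text
time_s: 12.9
eef_pos: [0.6119, 0.121, 0.1269]
tcp_rot: [-2.653, 1.569, 3.029]
ft_force: [-0.2, 0.3, -1.1]
opening: 0.0349
```

```bash
python3 - <<'E'
from h import *
from workcell import optics
s=avg(5);print(s["eef_pos"],s["std"],s["opening"],s["time_s"],s["ft_force"])
d=optics.get_image("wrist");im=d["pixels"];cv2.imwrite("pics/wr10.png",cv2.resize(cv2.convertScaleAbs(im[190:300,250:400],alpha=2.2),None,fx=5,fy=5,interpolation=cv2.INTER_CUBIC))
print(delta(s,[.6143,.1204,.030],mk(55.5)), w2p(d,(.6143,.1204,.03)))
E
```

```text
[0.6122131  0.12087694 0.12755973] [0.00014629 0.00019541 0.00019709] 0.03514225660346005 13.15 [-0.44341017 -0.5318884   0.17269073]
(array([97.6,  0.8,  2. ]), array([ 0.05, -0.01,  0.  ])) (np.float64(321.86442057477643), np.float64(248.6622876848697))
```

View pics/wr10.png

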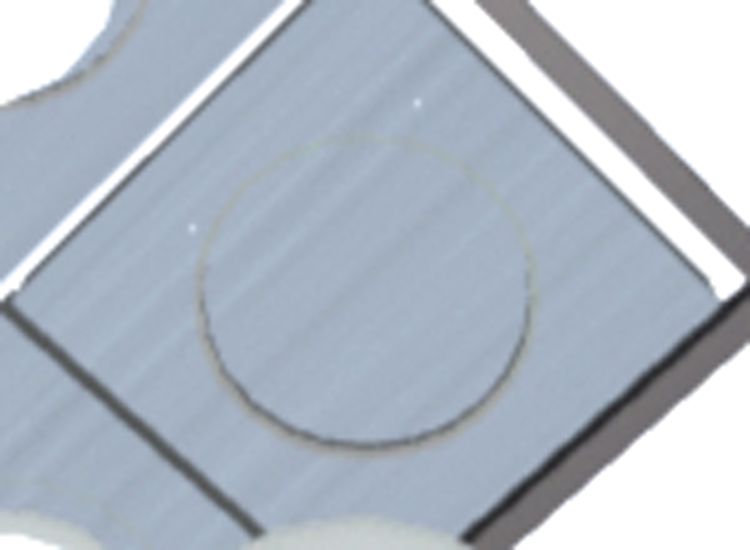

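move_arm(
  commands=[
    [40,1.4,1.3,0,0,0,30],
    [75,1.4,1.3,0,0,0,30],
    [88,1.4,1.3,0,0,0,30],
    [92,1.4,1.3,0,0,0,30],
    [94,1.4,1.3,0,0,0,30],
    [96,1.4,1.3,0,0,0,30],
    [98,1.4,1.3,0,0,0,30],
    [98,1.4,1.3,0,0,0,30],
  ],
)

```text
time_s: 14.2
eef_pos: [0.6146, 0.1201, 0.0298]
tcp_rot: [0.764, 1.571, 0.161]
ft_force: [0.0, -0.2, 0.9]
opening: 0.0352
```

```bash
python3 - <<'E'
from h import *
from workcell import optics
s=avg(3);print(s["eef_pos"],s["std"],s["opening"],s["time_s"],s["ft_force"],s["wrist_torque"])
d=optics.get_image("wrist");cv2.imwrite("pics/wr11.png",cv2.resize(d["pixels"][240:440,160:480],None,fx=2.4,fy=2.4))
E
```

```text
[0.61458873 0.12013597 0.02979998] [3.59950230e-06 3.06186371e-06 6.12518755e-06] 0.0350714025688063 14.35 [0.29776909 0.62461649 0.27842533] [0.01366886 0.01549025 0.0057978 ]
```

View pics/wr11.png

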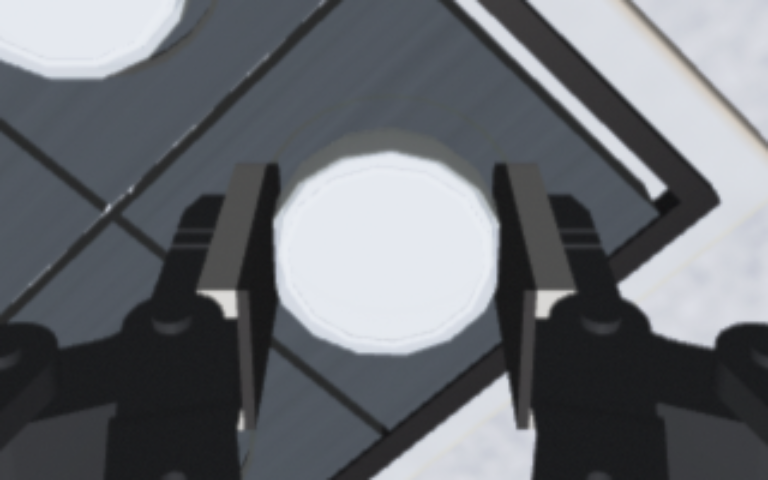

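move_arm(
  commands=[
    [0.5,0,-0.8,0,0,0,30],
    [1.5,0,-0.8,0,0,0,30],
    [1.5,0,-0.8,0,0,0,42],
    [1.5,0,-0.8,0,0,0,56],
    [1,0,-0.8,0,0,0,56],
    [-20,0,-0.8,0,0,0,56],
    [-70,0,-0.8,0,0,0,56],
    [-100,0,-0.8,0,0,0,56],
    [-100,0,-0.8,0,0,0,56],
  ],
)

```text
time_s: 15.52
eef_pos: [0.6159, 0.1209, 0.1355]
tcp_rot: [0.747, 1.562, 0.144]
ft_force: [0.4, 0.5, 0.5]
opening: 0.0563
```

```bash
python3 - <<'E'
from h import *
from workcell import optics
d=optics.get_image("wrist");cv2.imwrite("pics/wr12.png",cv2.resize(d["pixels"][130:350,130:430],None,fx=2.6,fy=2.6))
e=optics.get_image("side");cv2.imwrite("pics/s12.png",cv2.resize(e["pixels"][260:340,280:390],None,fx=6,fy=6,interpolation=cv2.INTER_CUBIC))
s=avg(4);print(s["eef_pos"],s["std"],s["opening"],s["time_s"],s["ft_force"])
E
```

```text
[0.6132381  0.12049149 0.12827701] [1.48737529e-04 2.05359395e-05 4.43165849e-04] 0.05602026716202109 15.825 [-0.61840388 -0.17121455 -0.52508218]
```

View pics/wr12.png

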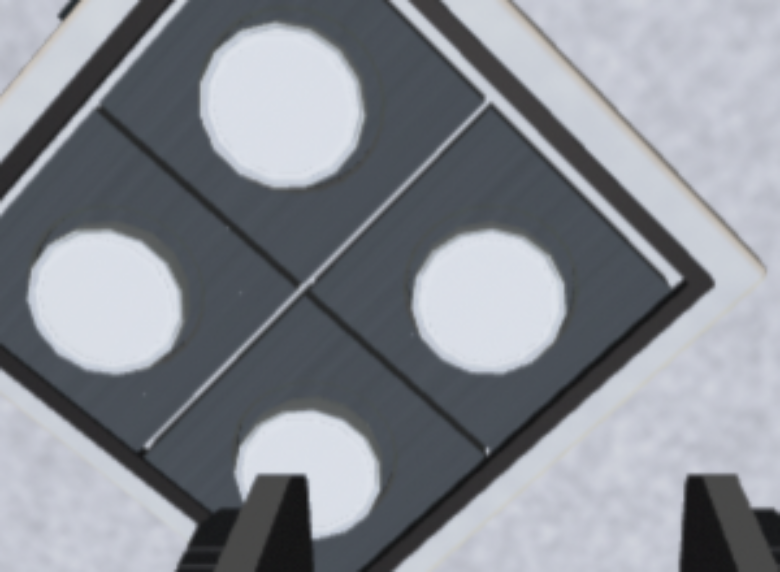

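View pics/s12.png

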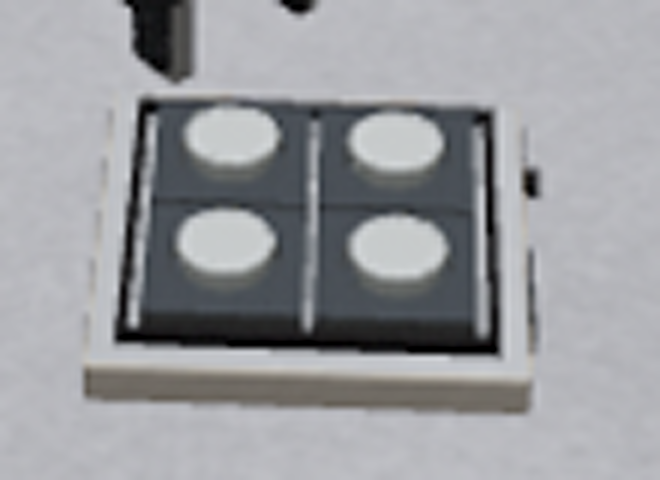

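```bash
python3 - <<'E'
from h import *
s=avg(1);print(s["eef_pos"])
print(delta(s,[.480,-.270,.29],mk(-11.6)))
E
```

```text
[0.61323767 0.12050099 0.12809227]
(array([-161.4, -397.5,  111.4]), array([ 6.705e+01, -4.000e-02,  1.500e-01]))
```

move_arm(
  commands=[
    [-60,0,0,0,0,0,50],
    [-110,-30,10,8,0,0,50],
    [-155,-80,22,17,0,0,50],
    [-162,-135,38,26,0,0,50],
    [-162,-190,54,35,0,0,50],
    [-162,-245,69,44,0,0,50],
    [-162,-300,84,53,0,0,50],
    [-162,-350,98,61,0,0,50],
    [-162,-397.5,111.5,67,0,0,50],
    [-162,-397.5,111.5,67,0,0,50],
    [-162,-397.5,111.5,67,0,0,50],
    [-162,-397.5,111.5,67,0,0,50],
  ],
)

```text
time_s: 17.38
eef_pos: [0.4807, -0.269, 0.2915]
tcp_rot: [-2.824, 1.57, 1.689]
ft_force: [1.0, 1.2, 0.6]
opening: 0.0503
```

```bash
python3 - <<'E'
from h import *
from workcell import optics
s=avg(4);print(s["eef_pos"],s["std"],s["opening"],s["time_s"],s["ft_force"],s["joint_pos"])
d=optics.get_image("wrist");cv2.imwrite("pics/wr13.png",d["pixels"])
print(w2p(d,[.48,-.271,.195]),w2p(d,s["eef_pos"]))
E
```

```text
[ 0.48073188 -0.26903866  0.29169437] [4.84171813e-05 1.15751836e-04 4.30234722e-05] 0.0500224618795168 17.575 [ 0.17996167 -0.27559175 -0.30858897] [-5.72352408e-01 -2.05408738e-02  1.23735377e+00  6.43487146e-05
  1.92462369e+00 -3.72416811e-01]
(np.float64(320.42016053484025), np.float64(249.39593953021765)) (np.float64(321.32189635801063), np.float64(326.83002340004396))
```

View pics/wr13.png

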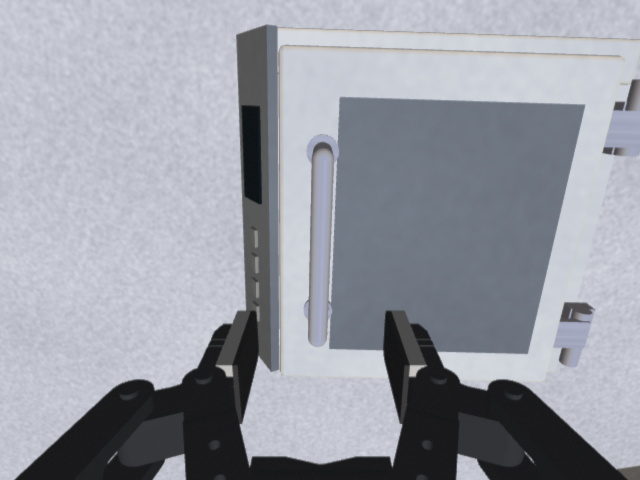

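```bash
python3 - <<'E'
from h import *
from workcell import optics
s=avg(1)
d=optics.get_image("wrist");im=d["pixels"]
cv2.imwrite("pics/wr13c.png",cv2.resize(im[120:360,270:370],None,fx=2.4,fy=2.4))
g=cv2.cvtColor(im,cv2.COLOR_BGR2GRAY)
for v in range(150,345,20): print(v,g[v,300:345])
for q in[(322,140),(322,145),(318,345),(322.2,170),(318.3,330)]: print(q,p2w(d,*q,.195))
# lid side edges / hinge for lateral centre
E
```

```text
150 [202 202 201 201 202 201 186 171 168 169 169 169 163  97  75  84  99 112
 123 132 139 143 145 148 149 149 146 140 130 119 103  89 126 165 170 169
 169 170 167 129 121 120 121 121 120]
170 [207 208 208 209 208 208 208 207 207 208 205 173 121 130 144 154 161 164
 167 167 169 168 169 171 172 175 173 168 167 167 164 156 143 148 200 205
 183 132 122 121 121 120 121 121 120]
190 [206 205 206 206 206 207 208 208 209 210 204 134 120 136 149 158 164 165
 168 168 169 168 170 172 174 174 170 168 167 164 157 147 145 199 204 178
 129 121 121 121 122 121 121 122 121]
210 [209 208 208 208 208 208 208 209 209 205 170 117 127 143 153 162 164 167
 169 169 168 169 171 174 175 172 168 167 165 161 151 137 165 202 198 126
 119 122 122 122 122 123 122 123 122]
230 [210 211 212 211 212 211 211 211 211 205 151 122 135 150 157 163 165 168
 168 168 168 170 173 175 172 169 167 166 164 155 144 175 207 205 152 124
 122 121 121 122 122 120 121 121 121]
250 [211 212 211 211 212 211 212 212 212 205 126 125 143 153 162 164 166 169
 169 168 170 172 174 174 170 168 166 164 156 144 159 206 206 149 123 120
 121 120 1
[... 328 characters left out ...]
2 151 144 203 209 186 132 121 121 121
 121 122 122 122 122 121 121 122 120]
310 [207 207 206 197 175 170 170 167 144 116 133 148 157 164 166 168 169 168
 169 171 174 174 171 167 166 163 155 139 150 168 170 167 136 120 118 117
 118 119 119 119 119 118 118 119 119]
330 [207 207 207 206 207 207 208 202 133 122 140 152 162 164 167 169 168 169
 171 173 175 172 168 167 165 156 144 158 204 203 125 116 117 117 117 117
 117 117 117 116 116 116 116 115 115]
(322, 140) [ 0.49408456 -0.20587178  0.195     ]
(322, 145) [ 0.49352908 -0.2086223   0.195     ]
(318, 345) [ 0.46431959 -0.33938627  0.195     ]
(322.2, 170) [ 0.49079966 -0.2227326   0.195     ]
(318.3, 330) [ 0.46688754 -0.32789021  0.195     ]
```

View pics/wr13c.png

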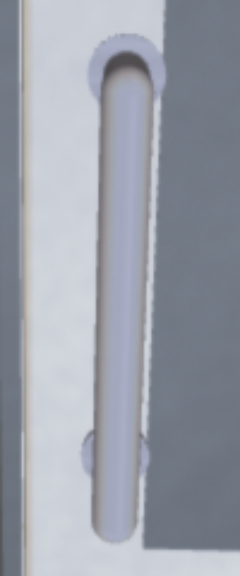

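```bash
python3 - <<'E'
from h import *
from workcell import optics
s=avg(1)
d=optics.get_image("wrist")
a=p2w(d,322,170,.195);b=p2w(d,317.2,330,.195);u=(a-b)/np.linalg.norm(a-b);print(a,b,np.degrees(np.arctan2(u[1],u[0])))
f=(p2w(d,322.5,152,.155)+p2w(d,317.5,311,.155))/2;print("feet mid",f)
m=a+u*np.dot(f-a,u);m[2]=.195;print("handle mid",m)
print(delta(s,[m[0],m[1],.177],mk(-12.8)))
E
```

```text
[ 0.4905838  -0.22295681  0.195     ] [ 0.46600834 -0.32796209  0.195     ] 76.82757339888798
feet mid [ 0.478352   -0.27621755  0.155     ]
handle mid [ 0.47813076 -0.27616577  0.195     ]
(array([114.7,  -1. ,   6.7]), array([ 1.28,  0.  , -0.01]))
```

move_arm(
  commands=[
    [40,-1,6,1.2,0,0,50],
    [75,-1,6,1.2,0,0,50],
    [90,-1,6,1.2,0,0,50],
    [100,-1,6,1.2,0,0,50],
    [100,-1,6,1.2,0,0,50],
    [100,-1,6,1.2,0,0,50],
  ],
)

```text
time_s: 18.58
eef_pos: [0.4786, -0.276, 0.1932]
tcp_rot: [1.212, 1.568, -0.581]
ft_force: [0.2, 0.9, -0.7]
opening: 0.0501
```

```bash
python3 - <<'E'
from h import *
from workcell import optics
s=avg(3);print(s["eef_pos"],s["std"],s["opening"],s["time_s"],s["ft_force"],az(pose(s)[1]))
d=optics.get_image("wrist");cv2.imwrite("pics/wr14.png",d["pixels"])
E
```

```text
[ 0.47851726 -0.27596371  0.19298385] [4.87303659e-05 3.93690742e-05 1.61410721e-04] 0.04999902553999532 18.725 [ 0.14000736 -0.40478549 -0.66961631] -12.748251754508372
```

View pics/wr14.png

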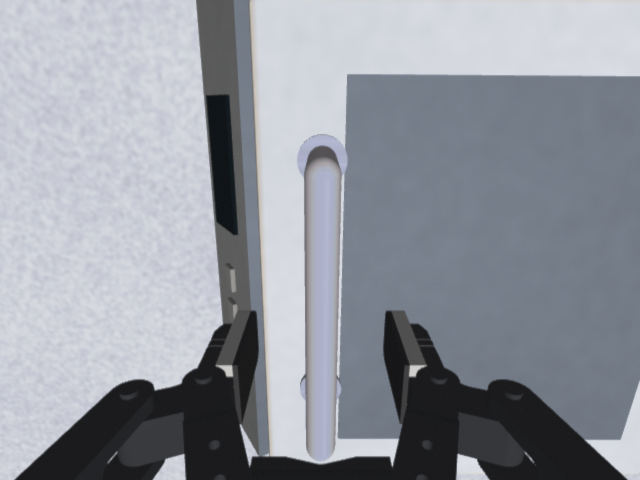

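move_arm(
  commands=[
    [10,0.2,0,0,0,0,50],
    [16,0.2,0,0,0,0,50],
    [16,0.2,0,0,0,0,50],
    [16,0.2,0,0,0,0,30],
    [16,0.2,0,0,0,0,20],
    [16,0.2,0,0,0,0,8],
    [16,0.2,0,0,0,0,8],
    [16,0.2,0,0,0,0,8],
  ],
)

```text
time_s: 19.77
eef_pos: [0.4787, -0.2759, 0.1761]
tcp_rot: [1.332, 1.569, -0.461]
ft_force: [1.6, -0.9, 1.7]
opening: 0.0107
```

```bash
python3 - <<'E'
from h import *
from workcell import optics
s=avg(4);print(s["eef_pos"],s["std"],s["opening"],s["time_s"],s["ft_force"],s["wrist_torque"],az(pose(s)[1]))
d=optics.get_image("wrist");cv2.imwrite("pics/wr15.png",d["pixels"])
d=optics.get_image("side");cv2.imwrite("pics/s15.png",cv2.resize(d["pixels"][140:260,290:450],None,fx=4.5,fy=4.5))
E
```

```text
[ 0.47865114 -0.27589548  0.1761234 ] [7.29135923e-06 9.69894613e-06 1.00074953e-05] 0.011110958446150015 19.975 [ 3.95953779 -1.06615827  1.86754458] [-0.14952702 -0.4361123  -0.13207481] -12.747427994414124
```

View pics/wr15.png

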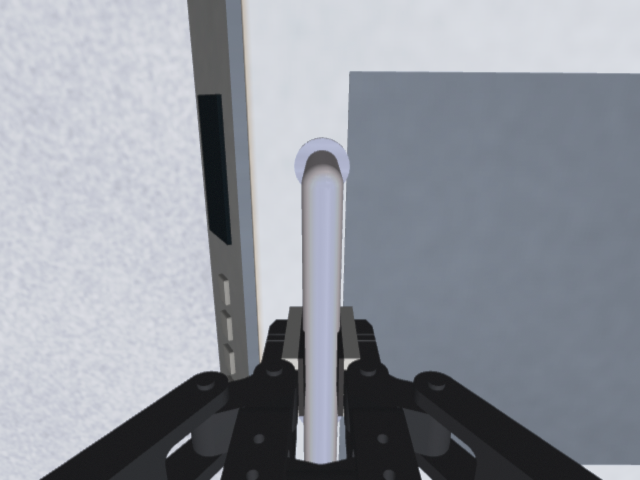

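View pics/s15.png

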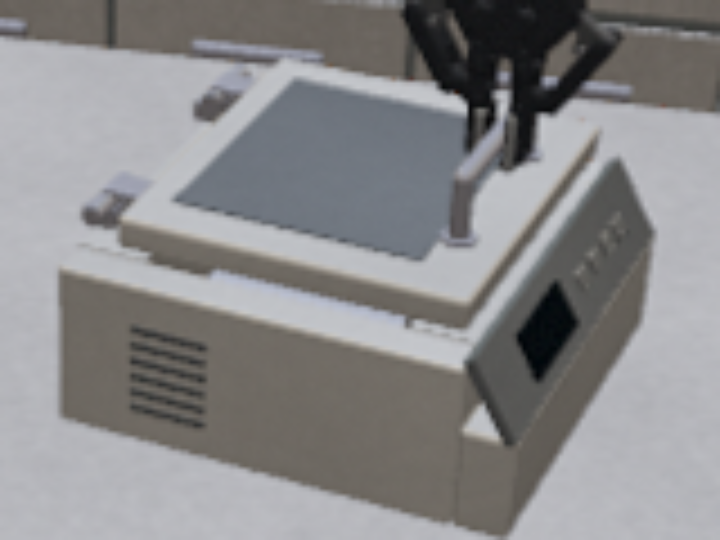

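move_arm(
  commands=[
    [-1.1,0.2,0,0,0,-0.3,8],
    [-2.1,0.35,0,0,0,-0.57,8],
    [-3.2,0.5,0,0,0,-0.86,8],
    [-4.3,0.7,0,0,0,-1.15,8],
    [-5.4,0.9,0,0,0,-1.4,8],
    [-6.4,1.1,0,0,0,-1.7,8],
    [-7.5,1.3,0,0,0,-2.0,8],
    [-8.6,1.5,0,0,0,-2.3,8],
    [-9.6,1.75,0,0,0,-2.6,8],
    [-10.7,2.0,0,0,0,-2.9,8],
    [-10.7,2.0,0,0,0,-2.9,8],
  ],
)

```text
time_s: 21.45
eef_pos: [0.4803, -0.2763, 0.1862]
tcp_rot: [-1.573, 1.52, 2.917]
ft_force: [4.1, -1.8, -6.4]
opening: 0.0109
```

```bash
python3 - <<'E'
from h import *
from workcell import optics
s=avg(4);print(s["eef_pos"],s["std"],s["opening"],s["time_s"],s["ft_force"],s["wrist_torque"])
d=optics.get_image("wrist");cv2.imwrite("pics/wr16.png",d["pixels"])
d=optics.get_image("side");cv2.imwrite("pics/s16.png",cv2.resize(d["pixels"][140:260,290:450],None,fx=4.5,fy=4.5))
E
```

```text
[ 0.4805884  -0.27633904  0.18698927] [6.06925245e-05 1.04015316e-05 1.75979269e-04] 0.011006826299951996 21.65 [ 5.02705871 -2.2311468  -6.52653957] [-0.43099228 -0.77172609 -0.09246705]
```

View pics/wr16.png

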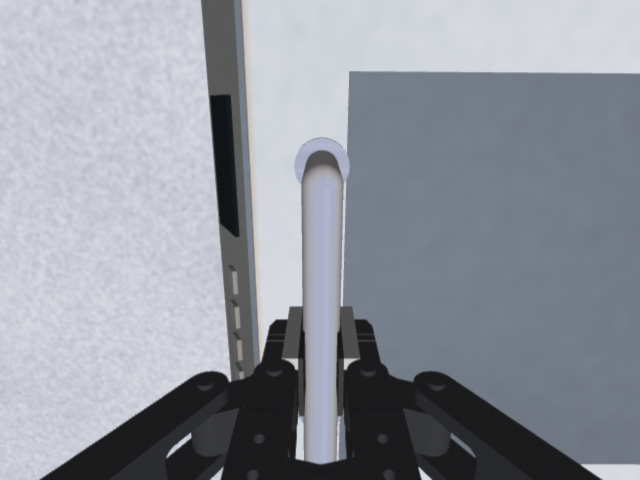

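View pics/s16.png

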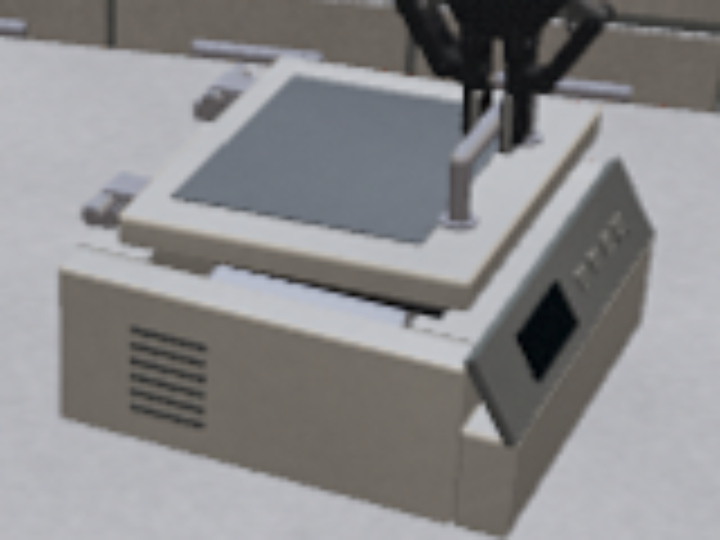

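move_arm(
  commands=[
    [-2.1,0.35,0,0,0,-0.57,8],
    [-4.3,0.7,0,0,0,-1.15,8],
    [-6.4,1.1,0,0,0,-1.7,8],
    [-8.6,1.5,0,0,0,-2.3,8],
    [-9.6,1.75,0,0,0,-2.6,8],
    [-10.7,2.0,0,0,0,-2.86,8],
    [-10.7,2.0,0,0,0,-2.86,8],
    [-10.7,2.0,0,0,0,-2.86,8],
    [-10.7,2.0,0,0,0,-2.86,8],
  ],
)

```text
time_s: 22.88
eef_pos: [0.4831, -0.2769, 0.1977]
tcp_rot: [-1.565, 1.472, 2.925]
ft_force: [4.3, -3.0, -6.3]
opening: 0.0111
```

```bash
python3 - <<'E'
from h import *
from workcell import optics
s=avg(6);print(s["eef_pos"],s["std"],s["opening"],s["time_s"],s["ft_force"],s["wrist_torque"])
p,Rm=pose(s); tilt=np.arcsin(Rm[:2,0]@np.array([np.cos(np.radians(-13)),np.sin(np.radians(-13))]));print("tilt",tilt)
d=optics.get_image("wrist");cv2.imwrite("pics/wr17.png",d["pixels"])
d=optics.get_image("side");cv2.imwrite("pics/s17.png",cv2.resize(d["pixels"][140:260,290:450],None,fx=4.5,fy=4.5));cv2.imwrite("pics/s17f.png",d["pixels"])
d=optics.get_image("top");cv2.imwrite("pics/t17.png",d["pixels"])
E
```

```text
[ 0.48305454 -0.2769156   0.19765819] [7.94266438e-06 1.04110155e-05 1.52919507e-05] 0.010939517659131948 23.175 [ 4.3597731  -2.34063474 -6.32511206] [-0.39985742 -0.82707898 -0.0454065 ]
tilt -0.09880426413814876
```

View pics/wr17.png

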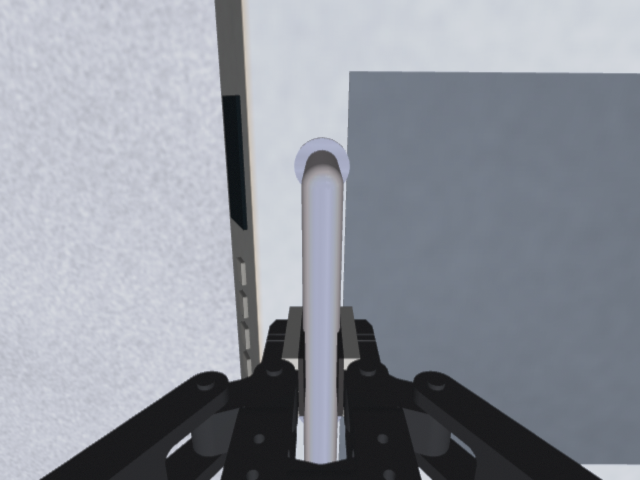

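View pics/s17.png

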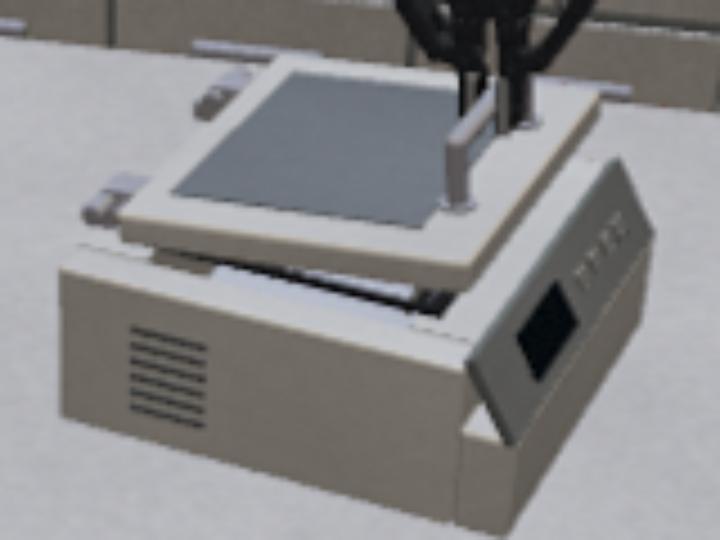

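View pics/t17.png

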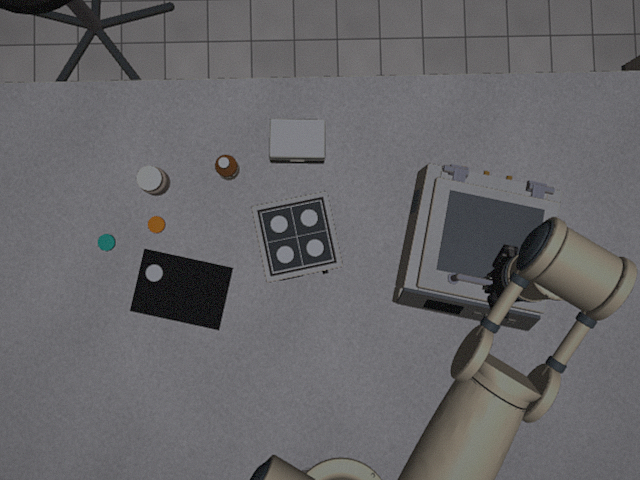

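View pics/s17f.png

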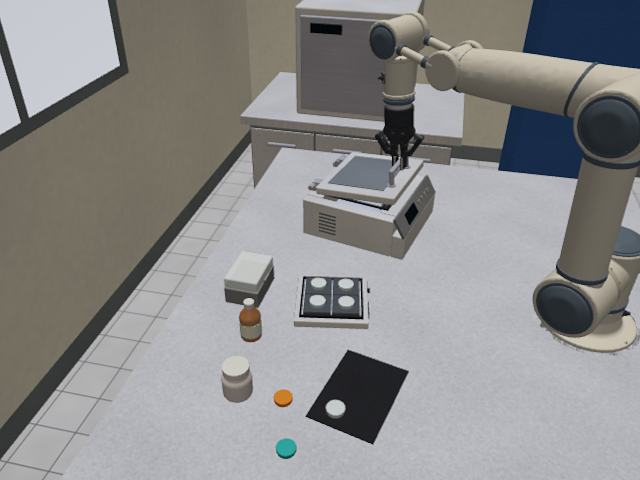

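```bash
python3 -c "
from workcell import sign_off,manip
print(sign_off()); print(manip.get_state()['time_s'])"
```

```text
the job is handed in; nothing more can be done
None
the job is handed in; nothing more can be done
```

The job is handed in. All four wells hold a dish, and the gripper is still holding the lid just ajar. The last clock reading was about 23 s of the 61 s allowed.

- **Dishes:** I moved two spares from the mat into the two empty wells. The last top, side and wrist pictures show all four dishes lying flat. The dishes already in wells, the third spare, the orange and turquoise look-alikes, the bottle, the tip box and the jar are where they were.
- **Lid:** I gripped the middle of the handle bar and lifted it slowly along the hinge arc. The measured rise is 21.5 mm at the tool with a tilt of 0.099 rad, so the front edge should be about 25 mm up. The bar shows no slip in the wrist pictures, and the pull had settled at about 6 N.

Three checks disagreed slightly:
- **Lid height:** a rough count of pixels in the side picture gave about 22 ± 3 mm of front-edge rise, a little under the 25 mm from the arm. I relied on the arm reading.
- **Finger opening:** it read about 35 mm on the 38 mm dish lids and 11 mm on the 13 mm bar, so about 2 to 3 mm low in all three grasps. I took this as the pads giving way under the grip.
- **Top camera:** it was about 2 to 3 mm off from the arm, so I used the wrist camera for the final placing.

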